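Hook the job tray out of its bay and seat it on the sprung bumpers

TASK

With the hook tool, drag the yellow job tray by its blue pull ring forward out of its bay along the track until it presses firmly on the two orange sprung bumpers (total pull at the ring about 11 N; the ring bends above 20 N), hold that pull for half a second, then ease off, lift the hook out and lay it back down on its base on the green mat, letting go of it. The tray must stay lying on the track, resting against the bumpers. Keep the gripper off the tray and the bumper gate, and leave the spray bottle, tumbler and white box where they stand.

Things in the scene. Friction and masses are not known exactly. Their poses are not given: they have to be found in the camera images.
- hook: Hook tool, 0.13 kg, lying on the mat. Origin: centre of its underside, below mid-handle. Black handle along x, 20 mm wide (y), top at z = 45 mm, free to grip over x = -38..38 mm between red end flanges (34 mm wide, 46 mm high, the base it stands on). Steel shaft 7 mm thick from the handle to x = 130 mm at z = 36 mm. It starts with +x within 0.7 rad of the rack's +x
- hook_tip (a point): Bottom end of the hook's prong, at tool x = 130, y = 0, z = 3 mm: a round steel prong, 7 mm thick, that turns straight down from the end of the shaft (33 mm to the shaft's centre line). Axes as the tool's
- tray: Yellow open tray 180 (x) x 130 (y) x 60 mm high, about 0.4 kg (varies by a third), with spectacles fixed in it. Origin: centre of its underside. Pull ring in front of its -x wall. It stands in the rack between two guide rails, 3 mm free on either side, axes parallel to the rack's, 4 mm above the table. Sliding it takes about 1 to 5 N
- ring (a point): Centre of the tray's blue steel pull ring, which lies flat (level): inner diameter 22 mm, bar 6 mm thick (3 mm above and below this point), 19 mm in front of the tray's -x wall, 52 mm above the tray's underside. Open above and below; axes as the tray's
- rack: Fixed tray rack: base 390 x 160 x 4 mm with low rails (16 mm above table) and a roofed bay over x = -90..110 mm (roof 94 mm, small stock on it up to 140 mm above table). Origin: table level, below the tray's place in the bay. The tray starts at rack x = -15..15 mm and comes out along the rack's -x. Yaw varies
- gate: Grey bumper gate fixed at the end of the track, under 26 mm above the table. Origin on the track's axis at rack x = -250 mm, z = 4 mm; axes as the rack's. It carries an adjustable carriage with two orange sprung bumpers at y = +45 and -45 mm, 22 mm wide. They meet the tray's -x wall beside and below the ring, so the hook passes above and between them
- bumper_mid (a point): Fixed point on the gate (gate x = 38 mm, y = 0), the middle of the bumpers' setting range: their free faces stand anywhere from 20 mm nearer the tray (+x) to 20 mm farther, differently each run and not reported. Sprung: together 3 N per mm, up to 10 mm. When the pull is eased they push the tray back a few mm until its friction holds it, still in touch
- mat: Green cutting mat, fixed, 280 (x) x 380 (y) x 3 mm; origin: centre of its underside
- spray: Small clear spray bottle with white head, 44 mm diameter, 100 mm high; origin: centre of underside. Leave alone
- tumbler: Clear lidded tumbler, 82 mm diameter, 98 mm high (108 mm with its red stopper); origin: centre of underside. Leave alone
- padbox: White box of nose pads, 50 x 80 x 33 mm; origin: centre of underside. Leave alone
Not all that is in view belongs to the job. There is more than one size of the hook; the one meant has the size given above.

How it is judged:
On the way, in this order (a step that is already met when the one before it is completed fails the run):
1. the prong is down inside the pull ring (horizontal distance between hook_tip and ring below 0.012 m and z of hook_tip in the frame of ring below -0.004 m), for 0.2 s.
2. the hook has dragged the tray at least 60 mm towards the gate, prong in the ring (all of step 1 and x of tray in the frame of rack below -0.05 m and distance of tray from where it was at the start of the episode above 0.06 m), for 0.1 s.
3. the hooked tray is pressed on the bumpers with more than 4 N for 0.3 s (all of step 1 and contact force between tray and gate above 4 N), for 0.3 s.
At the end, for the whole second after the job is handed in: Tray at rest, flat on the track (tilt < 0.05 rad, underside < 7 mm above table), touching the bumpers; hook tool at rest on its base (tilt < 0.1 rad, underside < 7 mm above table), handle centre and tip over the mat, clear of the tray (contact force between tray and gate above 0.15 N and angle between tray's own z axis and vertical below 0.05 rad and height (world z) of each of tray, hook below 0.007 m and linear speed of each of tray, hook below 0.01 m/s and angle between hook's own z axis and vertical below 0.1 rad and contact force between hook and tray below 0.05 N and x of hook in the frame of mat between -0.14 and 0.14 m and y of hook in the frame of mat between -0.19 and 0.19 m and x of hook_tip in the frame of mat between -0.14 and 0.14 m and y of hook_tip in the frame of mat between -0.19 and 0.19 m).
It fails at once if the hook loads the tray with more than 20 N (contact force between hook and tray above 20 N).
It fails at once if the gripper or arm touches the tray (contact force between any of the fingers, the arm and tray above 0.5 N).
It fails at once if the gripper, arm or hook pushes on the bumper gate (contact force between any of the fingers, the arm, hook and gate above 2 N).
It fails at once if the spray bottle, tumbler or white box is moved more than 15 mm or tipped (distance of any of spray, tumbler, padbox from where it was at the start of the episode above 0.015 m or angle between any of spray, tumbler, padbox's own z axis and vertical above 0.3 rad).
It also fails if it takes over 72 s, if anything falls off the work surface, if the arm or the gripper's body presses on something with over 40 N, if the wrist force passes 120 N, or if a joint passes its speed limit or range.

ROBOT

A 7-joint arm with a two-finger parallel gripper is mounted at the origin on the work surface. World frame = base frame: x ahead of the robot, y to its left, z up, the work surface at z = 0. Lengths are in m, angles in rad, forces in N, time in s.
With the tool pointing down it reaches from about 0.425 to 0.925 m from the base axis. Payload 6.8 kg.
Tool frame: the origin (TCP) lies at the very end of the fingers, on their centre line; the grasp point (between the pads) lies bot.grip_point_offset behind it (bot.grip_point_offset is the distance from the TCP to the grasp point, in m); z points along the fingers, y is the line along which they close (so a half turn about z gives the same grasp; the last joint's range is limited). The gripper opens to 85 mm and grips with 20 to 120 N. Pads are 22 mm wide; open, the fingers measure 114 mm over their backs; the gripper's body (76 mm by 85 mm) begins 54 mm behind the grasp point. The pads swing forward as they close: fully open they stand 13 mm farther back than shut.
Start: joints at [-1.336, 0.477, 0.022, 1.555, -0.011, 1.109, -0.083], TCP at [0.227, 0.636, 0.231] pointing down, gripper open.
Joint ranges: [-2.96, 2.96], [-0.34, 2.1], [-1.41, 1.46], [0.24, 2.44], [-1.37, 4.51], [0.17, 1.92], [-2.96, 2.96]. Speed limits (rad/s): [2.39, 2.39, 3.14, 3.14, 3.14, 3.14, 3.14].

INTERFACE

Orientations are given as a unit quaternion [w, x, y, z].
In Python, from station import bot, imaging gives the robot as it stands. The module is installed in compiled form; this text tells all that it offers.
- The arm moves only by the tool carry_out, never from a script. Its argument "targets" is one flat list of numbers, 5 for each row, row after row: the closure in counts, from 0 (fully open) to 255 (shut), then the shift along the world's x, y, z in mm, then the turn about the world's z in degrees. A call has 1 to 20 rows; each row shifts and turns the commanded pose from where the row before left it; what a row does not reach is not made up. A row lasts 1/10 s, in which the tool goes at most 50 mm and 8.59 degrees, less where a joint would pass 70% of its speed; a pose out of reach is approached as far as the arm can. A call is refused whole if a number of a shift passes 50 or a number of a turn 8.59, either way. A call with a gripper value outside its range is refused whole. The fingers move at their own pace and stop on an object; "newtons" is the grip in N (left out, the last holds). Time passes only in rows, so rows that do not move let the fingers close. It gives the time, the measured TCP pose, the force, the opening and the grip force at its end, in the units of the state.
- bot.get_obs(): the state, without advancing time (a new reading comes with each control period).
- imaging.read_camera(name): name is "scene" or "top" or "wrist"; returns a dict with "frame" (420x560x3 uint8, red, green, blue), "fov_y" (degrees; the focal length in pixels is half the picture's height over the tangent of half this angle, whatever the lens; pixels are square), "cx", "cy" (the principal point, pixels), "pose" (4x4, takes a point from camera to world coordinates); the wrist camera has in their place "tool_from_camera" (4x4, takes a point from camera to tool coordinates, whose origin is the TCP and whose axes are the flange's). Camera axes: x right, y up, looking along -z (the intrinsics and any distortion apply to the point x, -y, -z); pixel columns grow to the right and rows downward; lengths in m; the calibration is good to about 2 mm. A picture is of the moment at which its call begins: read the wrist's pose just before it. There is no depth.
- bot.hand_in(): hands the job in; it is judged then, once.
The state is a dict: "t": time; "q": joint angles; "joint_vel": joint speeds; "joint_torque": joint torques, N m; "eef_pos": TCP position; "tool_rot": TCP orientation; "contact_force": force on the tool from outside, world axes, zero at the start; "torque": the same for the moment, N m; "gripper_width": opening from 0.0 (shut) to 1.0 (fully open); "grasp_force": force on a finger pad.
Only numpy, scipy, OpenCV 4.12 (cv2) and the standard library are available. Lean on these libraries where they do the work, as an engineer would, in place of code of your own. Each camera call takes 0.05 s, during which the arm holds its last target. There are 200 camera calls.

## Working session

There is one attempt and no reset: what is moved stays moved. The work goes in short steps, Python scripts to look and compute and a tool call to move; the robot and the scene stay as the last step left them, time stands still between calls to the robot, and variables do not carry over. Pictures are saved under pics/ and viewed, at most 13 in all, crops included, and the job is handed in when it is done.

Besides the shell and the picture viewer there is one more tool, called after "Call:" by a JSON object that holds its "method" and its "body". carry_out: Moves the arm, as the interface text tells. Its arguments: {"type":"object","properties":{"targets":{"type":"array","items":{"type":"number"}},"newtons":{"type":"number"}},"required":["targets"]}

```bash
mkdir -p pics; cat > h.py <<'E'
import numpy as np, cv2
from station import bot, imaging
def shot(n):
    o=bot.get_obs(); c=imaging.read_camera(n)
    if n=='wrist':
        from scipy.spatial.transform import Rotation as R
        w,x,y,z=o['tool_rot']; T=np.eye(4); T[:3,:3]=R.from_quat([x,y,z,w]).as_matrix(); T[:3,3]=o['eef_pos']
        c['pose']=T@np.array(c['tool_from_camera'])
    c['pose']=np.array(c['pose']); return c
def f(c): return c['frame'].shape[0]/2/np.tan(np.radians(c['fov_y'])/2)
def ray(c,u,v):
    d=np.array([(u-c['cx'])/f(c),-(v-c['cy'])/f(c),-1.]); return c['pose'][:3,3],c['pose'][:3,:3]@d
def onz(c,u,v,z):
    o,d=ray(c,u,v); return o+d*(z-o[2])/d[2]
def proj(c,p):
    q=c['pose'][:3,:3].T@(np.array(p)-c['pose'][:3,3]); return c['cx']+f(c)*q[0]/-q[2], c['cy']-f(c)*q[1]/-q[2]
def save(c,n): cv2.imwrite('pics/'+n,c['frame'][:,:,::-1])
E
python3 - <<'E'
from h import *
for n in ['scene','top']:
    c=shot(n); save(c,n+'1.png'); print(n,c['fov_y'],c['cx'],c['cy'],c['pose'].round(3).tolist(),[k for k in c])
print(bot.get_obs(),bot.grip_point_offset)
E
```

```text
scene 47.8614015607552 279.4806073291042 206.80242933889335 [[0.438, -0.649, 0.622, 1.099], [0.899, 0.332, -0.287, -0.302], [-0.021, 0.685, 0.728, 0.801], [0.0, 0.0, 0.0, 1.0]] ['frame', 'fov_y', 'cx', 'cy', 'pose']
top 44.15518233768358 271.3169423720549 208.5709253257955 [[0.002, 0.99, -0.141, 0.253], [-1.0, -0.001, -0.017, -0.036], [-0.017, 0.141, 0.99, 1.492], [0.0, 0.0, 0.0, 1.0]] ['frame', 'fov_y', 'cx', 'cy', 'pose']
{'t': 0.1, 'q': array([-1.33609734,  0.47770899,  0.02233706,  1.55633463, -0.01149986,
        1.10930348, -0.08309665]), 'joint_vel': array([-0.00084372, -0.00305555, -0.00040783, -0.00258865,  0.00088834,
        0.00240137, -0.00039311]), 'joint_torque': array([ 4.30711036e-03, -5.97765470e+01,  1.61357224e+00, -2.81956154e+01,
        1.27708921e-02,  5.04113719e-03,  2.92318660e-06]), 'eef_pos': array([0.2267136 , 0.63522872, 0.23043607]), 'tool_rot': array([-8.15399053e-05,  1.70547359e-01,  9.85349145e-01, -8.09094347e-04]), 'contact_force': array([ 0.38393971,  0.40315106, -0.64713069]), 'torque': array([ 0.01420685, -0.01892815, -0.0287692 ]), 'grasp_force': 0.0, 'gripper_width': 1.0037180241860797} 0.0187
```

View pics/top1.png

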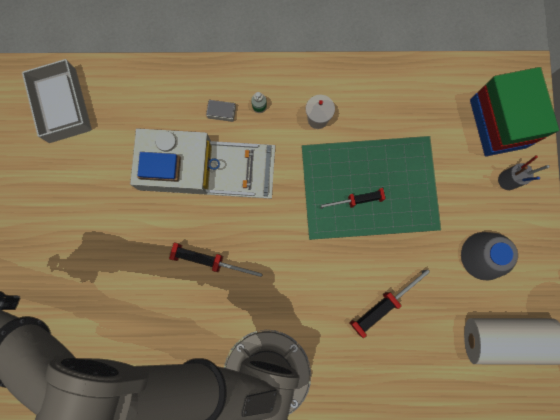

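View pics/scene1.png

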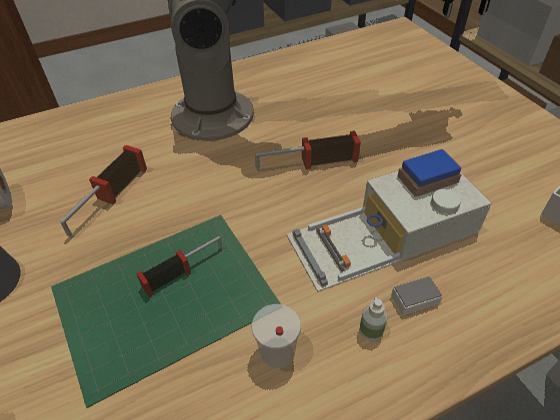

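Three hooks are visible in the top view: on the mat (352,200), left of it (217,262), and lower right (390,300). The one on the mat is about 64 px, or about 0.18 m, which fits the size given; the others are about 93 px and so larger. I'll confirm that in an enlarged crop while measuring.

```bash
python3 - <<'E'
from h import *
c=shot('top'); s=shot('scene')
a=cv2.resize(c['frame'][120:240,120:280],None,fx=5,fy=5,interpolation=cv2.INTER_CUBIC)[:,:,::-1]
b=cv2.resize(c['frame'][170:230,300:440],None,fx=5,fy=5,interpolation=cv2.INTER_CUBIC)[:,:,::-1]
cv2.imwrite('pics/rack.png',a); cv2.imwrite('pics/hook.png',b)
def blobs(c,lo,hi,box,mn=4):
    h=cv2.cvtColor(c['frame'],cv2.COLOR_RGB2HSV); m=cv2.inRange(h,np.array(lo),np.array(hi))
    x0,y0,x1,y1=box; k=np.zeros_like(m);k[y0:y1,x0:x1]=m[y0:y1,x0:x1]
    n,l,st,ce=cv2.connectedComponentsWithStats(k); return [(ce[i].round(2).tolist(),st[i].tolist()) for i in range(1,n) if st[i][4]>=mn]
for nm,c_,bx in [('topred',c,(310,180,400,220)),('scred',s,(130,230,230,300))]:
    r=blobs(c_,(0,150,70),(8,255,255),bx)+blobs(c_,(172,150,70),(180,255,255),bx); print(nm,r)
    for q,_ in r: print(onz(c_,*q,.03).round(4))
print('blue',blobs(c,(95,90,40),(130,255,255),(200,140,235,190)),blobs(s,(95,90,40),(130,255,255),(355,195,390,255)))
print('orange',blobs(c,(5,150,120),(18,255,255),(235,140,262,200)),blobs(s,(5,150,120),(18,255,255),(305,215,360,275)))
print('green',blobs(c,(60,80,30),(85,255,160),(290,120,450,250),200))
E
```

```text
topred [([381.74, 193.55], [379, 188, 6, 13, 47]), ([352.13, 199.6], [349, 194, 7, 12, 47])]
[ 0.5041 -0.3259  0.03  ]
[ 0.4867 -0.2412  0.03  ]
scred [([181.84, 258.18], [176, 250, 12, 24, 85]), ([142.09, 277.95], [137, 271, 11, 15, 77]), ([148.17, 294.0], [147, 292, 4, 4, 6])]
[ 0.4783 -0.2388  0.03  ]
[ 0.4895 -0.3244  0.03  ]
[ 0.5314 -0.3235  0.03  ]
blue [([213.73, 163.73], [209, 159, 10, 11, 37])] [([373.95, 220.25], [367, 215, 15, 11, 60])]
orange [([246.71, 153.71], [245, 151, 4, 6, 21]), ([244.5, 183.33], [243, 180, 4, 7, 24])] [([326.11, 228.57], [323, 225, 8, 8, 37]), ([345.57, 259.4], [342, 255, 8, 10, 42])]
green [([370.29, 187.16], [302, 137, 138, 102, 11109])]
```

View pics/rack.png

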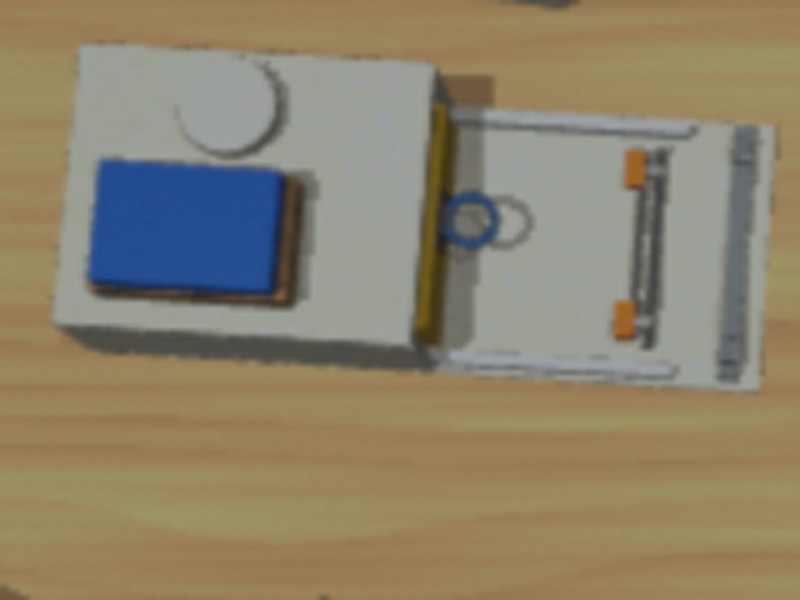

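View pics/hook.png

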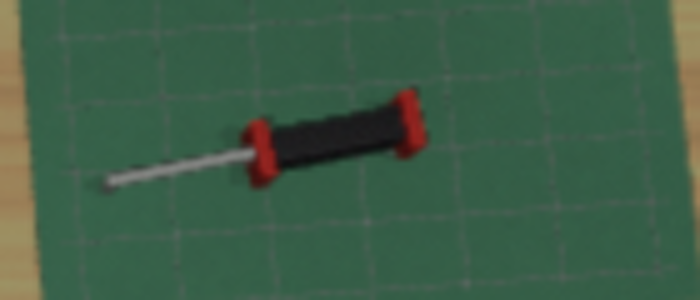

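The crop confirms the mat hook: flanges at (352,200) and (382,194), tip at (322,206), size as given. The ring centre is at (213.6,163.6), the bumpers at (246.7,153.7) and (244.5,183.3).

```bash
cat >> h.py <<'E'
def tri(a,ua,b,ub):
    (o1,d1),(o2,d2)=ray(a,*ua),ray(b,*ub); d1/=np.linalg.norm(d1); d2/=np.linalg.norm(d2)
    t=np.linalg.lstsq(np.c_[d1,-d2],o2-o1,rcond=None)[0]; p,q=o1+t[0]*d1,o2+t[1]*d2
    return ((p+q)/2).round(4), round(float(np.linalg.norm(p-q)),4)
E
python3 - <<'E'
from h import *
c=shot('top'); s=shot('scene')
k=lambda u,v,x0=120,y0=120:((u+.5)/5-.5+x0,(v+.5)/5-.5+y0)
print('ring tri',tri(c,k(470,220),s,(374,220.2)),onz(c,*k(470,220),.056),onz(s,374,220.2,.056))
print('bump',tri(c,(246.7,153.7),s,(345.57,259.4)),tri(c,(244.5,183.33),s,(326.1,228.57)))
def d(p,q,z1):
    P,Q=onz(c,*k(*p),z1),onz(c,*k(*q),z1); v=Q-P; return P.round(4),Q.round(4),np.degrees(np.arctan2(v[1],v[0])).round(2),np.linalg.norm(v).round(4)
print('base front',d((776,125),(760,388),.004))
print('railL',d((693,131),(455,112),.016)); print('railR',d((675,372),(450,357),.016))
print('roof front',d((436,64),(415,347),.094)); print('roof',d((436,64),(80,45),.094))
print('gate',d((745,130),(727,378),.02))
h=lambda p,z:onz(c,*k(*p,300,170),z).round(4)
print('hook tip shaft',h((110,182),.040), 'fl',h((262,152),.033),h((411,122),.033))
print('scene fl', onz(s,181.84,258.2,.03), 'tri',tri(c,(352.1,199.6),s,(181.84,258.2)),tri(c,(381.7,193.6),s,(142.1,278)))
print('mat',onz(c,370.3,187.2,.003),[onz(c,*p,.003).round(3).tolist() for p in [(302,144),(430,137),(440,230),(309,239)]])
E
```

```text
ring tri (array([0.5864, 0.1524, 0.0551]), 0.0017) [0.5866018  0.15299599 0.056     ] [0.58672714 0.15099462 0.056     ]
bump (array([0.6247, 0.0617, 0.0189]), 0.0004) (array([0.5361, 0.0669, 0.021 ]), 0.0002)
base front (array([ 0.6557, -0.0204,  0.004 ]), array([ 0.4982, -0.0111,  0.004 ]), np.float64(176.65), np.float64(0.1577))
railL (array([0.649 , 0.0282, 0.016 ]), array([0.6609, 0.1682, 0.016 ]), np.float64(85.15), np.float64(0.1405))
railR (array([0.5057, 0.0379, 0.016 ]), array([0.5147, 0.1685, 0.016 ]), np.float64(86.06), np.float64(0.1309))
roof front (array([0.6669, 0.1686, 0.094 ]), array([0.5064, 0.1771, 0.094 ]), np.float64(176.97), np.float64(0.1607))
roof (array([0.6669, 0.1686, 0.094 ]), array([0.6786, 0.3687, 0.094 ]), np.float64(86.66), np.float64(0.2005))
gate (array([ 0.6484, -0.0024,  0.02  ]), array([0.5014, 0.0076, 0.02  ]), np.float64(176.09), np.float64(0.1473))
hook tip shaft [ 0.4669 -0.1533  0.04  ] fl [ 0.4851 -0.2404  0.033 ] [ 0.5023 -0.3254  0.033 ]
scene fl [ 0.47836862 -0.23882567  0.03      ] tri (array([ 0.4854, -0.2397,  0.0388]), 0.0004) (array([ 0.5014, -0.3234,  0.0447]), 0.0011)
mat [ 0.52755052 -0.29856581  0.003     ] [[0.658, -0.101, 0.003], [0.678, -0.478, 0.003], [0.402, -0.495, 0.003], [0.376, -0.119, 0.003]]
```

Call:
{"method": "carry_out", "body": {"targets": [0,32,-29,3,-8.4,0,32,-29,3,-8.4,0,32,-29,3,-8.4,0,32,-29,3,-8.4,0,32,-29,3,-8.4,0,32,-29,3,-8.5,0,32,-29,3,-8.5,0,29,-32,0,0,0,12,-40,0,0,0,12,-40,0,0,0,12,-40,0,0,0,12,-40,0,0,0,12,-40,0,0,0,12,-40,0,0,0,12,-40,0,0,0,12,-40,0,0,0,12,-40,0,0,0,12,-40,0,0]}}

```text
t: 2.1
eef_pos: [0.6001, -0.0008, 0.2525]
tool_rot: [0.0, 0.634, 0.774, 0.0]
contact_force: [0.1, 0.2, -0.6]
gripper_width: 0.999
grasp_force: 0.0
```

Call:
{"method": "carry_out", "body": {"targets": [0,-13,-35,0,0,0,-13,-35,0,0,0,-13,-35,0,0,0,-13,-35,0,0,0,-13,-35,-5,0,0,-13,-35,-15,0,0,-13,-35,-15,0,0,-15,-37,-15,0,0,0,0,0,0,0,0,0,0,0,0,0,0,0,0]}}

```text
t: 3.2
eef_pos: [0.4948, -0.2801, 0.2026]
tool_rot: [0.0, 0.633, 0.774, 0.0]
contact_force: [0.5, 0.4, 0.3]
gripper_width: 1.0
grasp_force: 0.0
```

```bash
python3 - <<'E'
from h import *
c=shot('wrist'); save(c,'w1.png'); o=bot.get_obs(); print(o['eef_pos'],o['tool_rot'],o['t'],c['pose'].round(3).tolist(),c['fov_y'],c['cx'],c['cy'])
E
```

```text
[ 0.4950383  -0.27986352  0.20266623] [2.36321369e-04 6.32726475e-01 7.74375169e-01 4.99583483e-04] 3.25 [[0.98, -0.189, -0.058, 0.48], [0.197, 0.939, 0.282, -0.21], [0.001, -0.288, 0.958, 0.345], [0.0, 0.0, 0.0, 1.0]] 68.80542979002125 276.42894355336193 213.318853646167
```

View pics/w1.png

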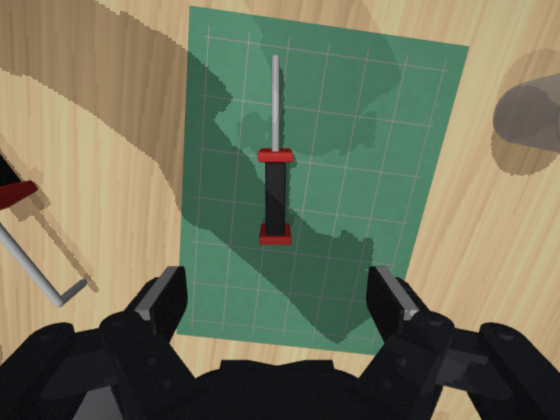

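The wrist view shows the hook: flanges at (275,155) and (275,237), tip at (276,57). It is almost aligned with the gripper.

```bash
python3 - <<'E'
from h import *
c=shot('wrist')
P=lambda u,v,z:onz(c,u,v,z)[:2].round(4)
print('tip',P(276,57,.041),'shaftbase',P(276,148,.041),'fl1 back/front edge',P(275.5,149,.049),P(275.5,161,.045),'fl2',P(275.5,225,.049),P(275.5,244,.003))
print('width',P(258,153,.049),P(293,153,.049),P(260,228,.049),P(291,228,.049))
a,b=P(276,60,.041),P(275.5,230,.049); v=a-b; print(np.degrees(np.arctan2(v[1],v[0])), np.linalg.norm(v))
E
```

```text
tip [ 0.4694 -0.1552] shaftbase [ 0.4852 -0.2337] fl1 back/front edge [ 0.4848 -0.2341] [ 0.4871 -0.2457] fl2 [ 0.4998 -0.3087] [ 0.5076 -0.3478]
width [ 0.4692 -0.2411] [ 0.5019 -0.2345] [ 0.4849 -0.315 ] [ 0.516  -0.3088]
101.21126825257986 0.15944265426792167
```

Call:
{"method": "carry_out", "body": {"targets": [0,0,-2,-30,0,0,0,0,-40,0,0,0,0,-40,0,0,0,0,-40,0,0,0,0,-25,0,0,0,0,-11,0,0,0,0,0,0,255,0,0,0,0,255,0,0,0,0,255,0,0,0,0,255,0,0,0,0,255,0,0,0,0,255,0,0,0,0,255,0,0,0,0,255,0,0,0,0], "newtons": 80}}

```text
t: 4.8
eef_pos: [0.4945, -0.2835, 0.0172]
tool_rot: [0.001, 0.634, 0.774, 0.0]
contact_force: [-0.2, 0.6, 5.1]
gripper_width: 0.22
grasp_force: 78.7
```

Call:
{"method": "carry_out", "body": {"targets": [255,0,0,20,0,255,0,0,40,0,255,0,0,40,0,255,8,30,0,-3,255,8,30,0,-3,255,8,30,0,-3,255,8,30,0,-3,255,8,30,0,-2.7,255,8,30,0,0,255,8,30,0,0,255,8,30,0,0,255,8,30,0,0,255,8,25,0,0,255,4,10,0,0,255,0,0,0,0,255,0,0,0,0,255,0,0,0,0]}}

```text
t: 6.5
eef_pos: [0.5773, 0.0195, 0.1164]
tool_rot: [0.0, 0.728, 0.685, -0.0]
contact_force: [-0.2, -1.3, -2.0]
gripper_width: 0.224
grasp_force: 78.2
```

```bash
python3 - <<'E'
from h import *
o=bot.get_obs(); print(o['eef_pos'],o['tool_rot'],o['contact_force'])
w=shot('wrist');t=shot('top');s=shot('scene')
a=w['frame'][:,:,::-1]
b=cv2.resize(t['frame'][135:195,190:290],None,fx=4,fy=4,interpolation=cv2.INTER_CUBIC)[:,:,::-1]
d=cv2.resize(s['frame'][160:280,300:420],(400,400),interpolation=cv2.INTER_CUBIC)[:,:,::-1]
im=np.zeros((600,800,3),np.uint8); im[:360,:480]=cv2.resize(a,(480,360)); im[360:,:400]=b; im[200:600,400:]=d
im[:360,:400]=cv2.resize(a[:, :],(480,360))[:,40:440]
cv2.imwrite('pics/h1.png',im)
E
```

```text
[0.57733846 0.01948949 0.11637489] [ 1.84624102e-04  7.28416804e-01  6.85134119e-01 -4.05867902e-04] [-0.20000773 -1.25767789 -2.03217833]
```

View pics/h1.png

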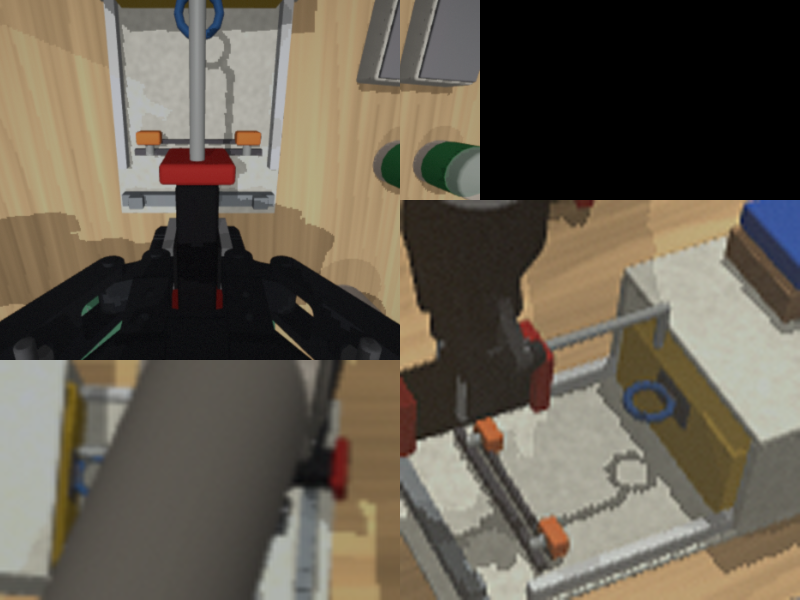

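```bash
python3 - <<'E'
from h import *
s=shot('scene'); w=shot('wrist')
print('tip scene',onz(s,378.3,203.8,.105),'shaft end top',onz(s,380,192,.145))
fr=w['frame'];h=cv2.cvtColor(fr,cv2.COLOR_RGB2HSV)
m=cv2.inRange(h,(95,90,40),(130,255,255)); m[:,:200]=0;m[:,350:]=0;m[90:]=0
ys,xs=np.nonzero(m); print('ring bbox',xs.min(),xs.max(),ys.max())
u=(xs.min()+xs.max())/2
row=ys[(xs==xs.min())|(xs==xs.max())].mean(); print('ring c',u,row,onz(w,u,row,.056))
for v in [5,20,60,100,150]:
    r=h[v,250:330]; print(v,fr[v,262:305:3].mean(1).astype(int).tolist())
E
```

```text
tip scene [0.58723326 0.15370545 0.105     ] shaft end top [0.59161831 0.14841617 0.145     ]
ring bbox 250 306 46
ring c 278.0 17.0 [0.58655048 0.15016677 0.056     ]
5 [35, 47, 110, 125, 139, 143, 128, 112, 78, 47, 45, 49, 68, 71, 56]
20 [110, 110, 110, 126, 141, 145, 128, 112, 82, 110, 109, 108, 63, 74, 65]
60 [165, 165, 112, 128, 143, 146, 128, 112, 114, 169, 169, 167, 167, 169, 170]
100 [172, 168, 112, 128, 141, 145, 130, 111, 131, 174, 172, 172, 173, 171, 170]
150 [168, 170, 116, 129, 140, 141, 131, 109, 165, 170, 169, 169, 168, 168, 171]
```

The tip stands over the ring in all views, within about 2 mm (scene tip (378,204), ring (374,220)). Lowering it now.

Call:
{"method": "carry_out", "body": {"targets": [255,0,0,-20,0,255,0,0,-15,0,255,0,0,-4,0,255,0,0,-3,0,255,0,0,-3,0,255,0,0,-3,0,255,0,0,-3,0,255,0,0,0,0]}}

```text
t: 7.55
eef_pos: [0.5777, 0.0218, 0.0651]
tool_rot: [-0.0, 0.727, 0.686, -0.0]
contact_force: [1.3, 0.3, -0.2]
gripper_width: 0.214
grasp_force: 78.2
```

Call:
{"method": "carry_out", "body": {"targets": [255,0,0,-3,0,255,0,0,-3,0,255,0,0,-3,0,255,0,0,-3,0,255,0,0,-1,0,255,0,0,0,0,255,0,0,0,0,255,0,0,0,0]}}

```text
t: 8.35
eef_pos: [0.578, 0.0217, 0.0524]
tool_rot: [0.0, 0.727, 0.686, 0.0]
contact_force: [0.1, 0.6, -1.3]
gripper_width: 0.223
grasp_force: 78.2
```

```bash
python3 - <<'E'
from h import *
o=bot.get_obs(); print(o['eef_pos'],o['contact_force'])
w=shot('wrist');s=shot('scene')
d=cv2.resize(s['frame'][170:270,310:410],(400,400),interpolation=cv2.INTER_CUBIC)[:,:,::-1]
e=cv2.resize(w['frame'][:100,226:326],(400,400),interpolation=cv2.INTER_CUBIC)[:,:,::-1]
cv2.imwrite('pics/h2.png',np.hstack([d,e]))
E
```

```text
[0.57799294 0.02171344 0.05242264] [ 0.09137898  0.62230408 -1.32507179]
```

View pics/h2.png

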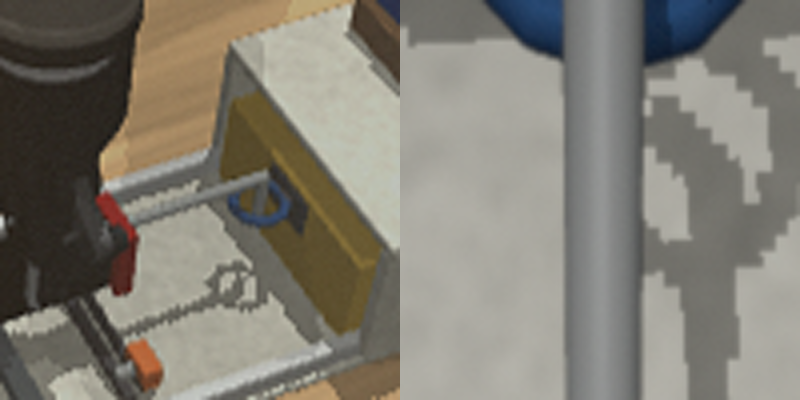

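Call:
{"method": "carry_out", "body": {"targets": [255,0,-2,0,0,255,0,-2,0,0,255,0,-2,0,0,255,0,-2,0,0,255,0,-2,0,0,255,-1,-3,0,0,255,0,-4,0,0,255,0,-5,0,0,255,-1,-5,0,0,255,0,-5,0,0,255,0,-6,0,0,255,-1,-6,0,0,255,0,-6,0,0,255,0,-6,0,0,255,-1,-6,0,0,255,0,-6,0,0,255,0,-5,0,0,255,-1,-4,0,0,255,0,-3,0,0,255,0,0,0,0]}}

```text
t: 10.45
eef_pos: [0.5727, -0.059, 0.0523]
tool_rot: [0.0, 0.728, 0.686, -0.0]
contact_force: [0.5, 1.6, -1.9]
gripper_width: 0.222
grasp_force: 78.2
```

```bash
python3 - <<'E'
from h import *
for i in range(3):
    w=shot('wrist');o=bot.get_obs(); print(o['eef_pos'].round(4),o['contact_force'].round(2))
h=cv2.cvtColor(w['frame'],cv2.COLOR_RGB2HSV)
m=cv2.inRange(h,(18,120,50),(32,255,255)); m[150:]=0
ys,xs=np.nonzero(m); print('yellow',len(ys), ys.max() if len(ys) else 0)
m2=cv2.inRange(h,(5,150,120),(17,255,255)); n,l,st,ce=cv2.connectedComponentsWithStats(m2)
for i in range(1,n):
    if st[i][4]>60: print('or',st[i].tolist(),ce[i].round(1),onz(w,ce[i][0],st[i][1],.026).round(4))
save(w,'w3.png')
E
```

```text
[ 0.5728 -0.0589  0.0523] [-0.1   0.11 -1.07]
[ 0.5728 -0.0589  0.0523] [-0.93  0.16 -1.22]
[ 0.5729 -0.0589  0.0523] [-0.3   0.35 -1.69]
yellow 0 0
or [165, 4, 44, 26, 1100] [187.   16.5] [0.5379 0.0689 0.026 ]
or [348, 5, 44, 26, 1108] [369.5  17.5] [0.6246 0.0633 0.026 ]
```

View pics/w3.png

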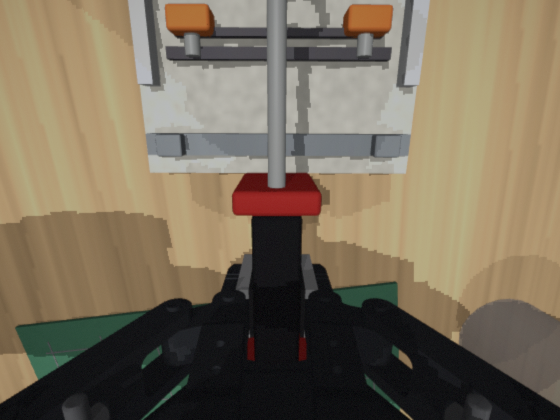

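```bash
python3 - <<'E'
from h import *
s=shot('scene')
h=cv2.cvtColor(s['frame'],cv2.COLOR_RGB2HSV)
m=cv2.inRange(h,(95,110,40),(130,255,255)); m[:, :310]=0; m[:,400:]=0; m[:200]=0; m[270:]=0
ys,xs=np.nonzero(m);print(xs.min(),xs.max(),ys.min(),ys.max(),onz(s,(xs.min()+xs.max())/2,(ys.min()+ys.max())/2,.056))
d=cv2.resize(s['frame'][160:290,270:430],(640,520),interpolation=cv2.INTER_CUBIC)[:,:,::-1]
cv2.imwrite('pics/h3.png',d)
E
```

```text
336 350 225 235 [0.58045485 0.07931898 0.056     ]
```

View pics/h3.png

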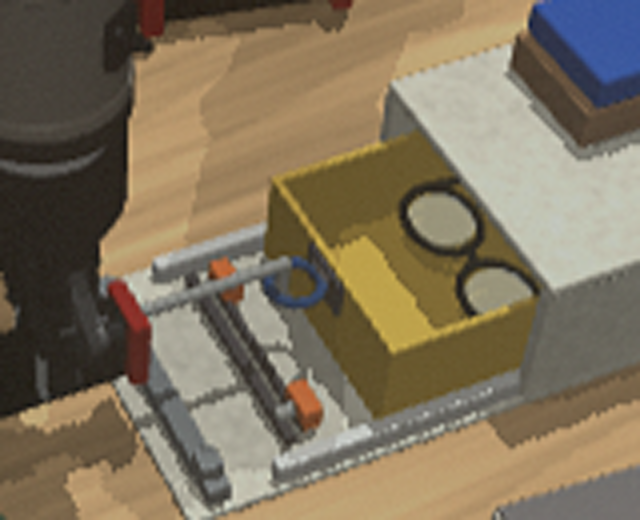

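The prong pulled the tray along; the ring is now at y = 0.079, as predicted. Next I approach the bumpers.

Call:
{"method": "carry_out", "body": {"targets": [255,0,-3,0,0,255,-1,-4,0,0,255,0,-4,0,0,255,0,-4,0,0,255,0,-4,0,0,255,-1,-3,0,0,255,0,-2,0,0,255,0,-2,0,0,255,0,0,0,0]}}

```text
t: 11.55
eef_pos: [0.5708, -0.0847, 0.0523]
tool_rot: [0.0, 0.728, 0.686, -0.0]
contact_force: [-0.8, 1.4, -1.1]
gripper_width: 0.226
grasp_force: 78.2
```

Call:
{"method": "carry_out", "body": {"targets": [255,0,-1,0,0,255,0,-1,0,0,255,0,-1,0,0]}}

```text
t: 11.85
eef_pos: [0.5709, -0.0871, 0.0523]
tool_rot: [-0.0, 0.727, 0.686, 0.0]
contact_force: [0.2, 3.2, -1.9]
gripper_width: 0.22
grasp_force: 78.2
```

Call:
{"method": "carry_out", "body": {"targets": [255,0,-1,0,0,255,0,-1,0,0]}}

```text
t: 12.05
eef_pos: [0.5708, -0.0887, 0.0522]
tool_rot: [-0.0, 0.727, 0.686, 0.0]
contact_force: [-0.2, 4.6, -2.3]
gripper_width: 0.226
grasp_force: 78.1
```

Call:
{"method": "carry_out", "body": {"targets": [255,0,-1,0,0]}}

```text
t: 12.15
eef_pos: [0.5708, -0.0892, 0.0522]
tool_rot: [-0.001, 0.727, 0.686, 0.0]
contact_force: [0.5, 6.8, -2.6]
gripper_width: 0.221
grasp_force: 78.1
```

Call:
{"method": "carry_out", "body": {"targets": [255,0,-1,0,0]}}

```text
t: 12.25
eef_pos: [0.5708, -0.0897, 0.0521]
tool_rot: [-0.001, 0.727, 0.687, 0.0]
contact_force: [0.0, 7.3, -2.4]
gripper_width: 0.225
grasp_force: 78.1
```

Call:
{"method": "carry_out", "body": {"targets": [255,0,0,0,0]}}

```text
t: 12.35
eef_pos: [0.5708, -0.0898, 0.0521]
tool_rot: [-0.001, 0.727, 0.687, 0.0]
contact_force: [0.3, 6.3, -2.4]
gripper_width: 0.218
grasp_force: 78.1
```

Call:
{"method": "carry_out", "body": {"targets": [255,0,-1,0,0,255,0,-1,0,0]}}

```text
t: 12.55
eef_pos: [0.5709, -0.0907, 0.052]
tool_rot: [-0.001, 0.727, 0.687, 0.001]
contact_force: [0.3, 10.7, -2.7]
gripper_width: 0.217
grasp_force: 78.1
```

Call:
{"method": "carry_out", "body": {"targets": [255,0,-1,0,0,255,0,0,0,0]}}

```text
t: 12.75
eef_pos: [0.5709, -0.0912, 0.0519]
tool_rot: [-0.002, 0.727, 0.687, 0.001]
contact_force: [0.7, 10.3, -2.2]
gripper_width: 0.221
grasp_force: 78.1
```

Call:
{"method": "carry_out", "body": {"targets": [255,0,-0.5,0,0,255,0,0,0,0,255,0,0,0,0,255,0,0,0,0,255,0,0,0,0,255,0,0,0,0,255,0,0,0,0,255,0,0,0,0]}}

```text
t: 13.55
eef_pos: [0.5709, -0.0914, 0.0519]
tool_rot: [-0.002, 0.727, 0.687, 0.001]
contact_force: [0.3, 10.2, -1.5]
gripper_width: 0.22
grasp_force: 78.1
```

Call:
{"method": "carry_out", "body": {"targets": [255,0,1,0,0,255,0,1,0,0,255,0,1,0,0,255,0,1,0,0,255,0,1,0,0,255,0,1,0,0,255,0,1,0,0,255,0,1,0,0,255,0,1,0,0,255,0,1,0,0,255,0,0,0,0,255,0,0,0,0]}}

```text
t: 14.75
eef_pos: [0.5709, -0.0849, 0.0523]
tool_rot: [0.0, 0.727, 0.686, -0.0]
contact_force: [0.1, -1.0, -1.5]
gripper_width: 0.22
grasp_force: 78.2
```

```bash
python3 - <<'E'
from h import *
o=bot.get_obs(); print(o['eef_pos'],o['contact_force'])
s=shot('scene')
h=cv2.cvtColor(s['frame'],cv2.COLOR_RGB2HSV)
m=cv2.inRange(h,(95,110,40),(130,255,255)); m[:, :300]=0; m[:,400:]=0; m[:200]=0; m[270:]=0
ys,xs=np.nonzero(m);print(xs.min(),xs.max(),ys.min(),ys.max(),onz(s,(xs.min()+xs.max())/2,(ys.min()+ys.max())/2,.056))
d=cv2.resize(s['frame'][190:290,280:380],(600,600),interpolation=cv2.INTER_CUBIC)[:,:,::-1]
cv2.imwrite('pics/h4.png',d)
E
```

```text
[ 0.57089114 -0.08486885  0.05232309] [ 0.11594238 -1.04785084 -1.53624354]
324 337 229 239 [0.57809644 0.05102869 0.056     ]
```

View pics/h4.png

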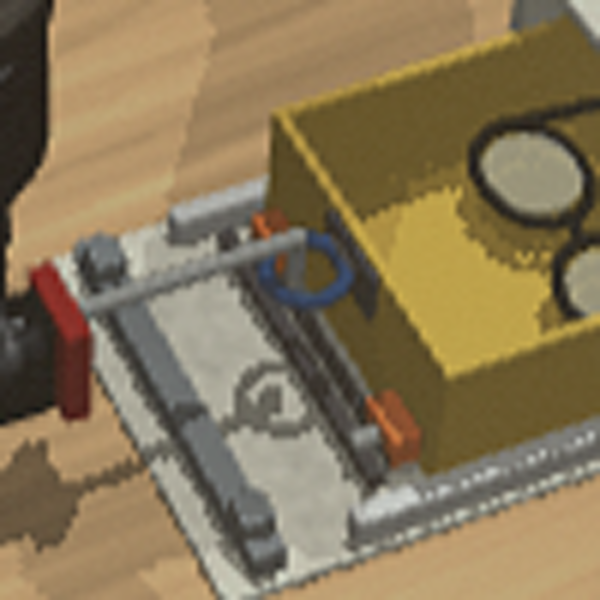

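The tray rests on the bumpers; the prong is free in the ring, about 5 mm ahead of its centre. I'll centre it and lift.

Call:
{"method": "carry_out", "body": {"targets": [255,0,2,0,0,255,0,2,0,0,255,0,0,4,0,255,0,0,4,0,255,0,0,6,0,255,0,0,8,0,255,0,0,10,0,255,0,0,14,0,255,0,0,14,0,255,0,0,0,0]}}

```text
t: 15.8
eef_pos: [0.5725, -0.0811, 0.1149]
tool_rot: [0.001, 0.727, 0.686, 0.002]
contact_force: [0.7, 0.8, -1.0]
gripper_width: 0.22
grasp_force: 78.2
```

Call:
{"method": "carry_out", "body": {"targets": [255,-7,-20,0,0,255,-7,-20,0,2,255,-7,-20,0,3,255,-8,-20,0,3,255,-8,-20,0,3,255,-8,-20,0,3.7,255,-8,-20,0,0,255,-8,-20,0,0,255,-8,-20,0,0,255,-7,-20,0,0,255,0,0,0,0,255,0,0,-20,0,255,0,0,-20,0,255,0,0,-20,0,255,0,0,-15,0,255,0,0,-8,0,255,0,0,0,0,255,0,0,0,0]}}

```text
t: 17.6
eef_pos: [0.4953, -0.2809, 0.0298]
tool_rot: [0.0, 0.634, 0.774, 0.0]
contact_force: [-0.2, -0.7, 0.1]
gripper_width: 0.219
grasp_force: 78.2
```

Call:
{"method": "carry_out", "body": {"targets": [255,0,0,-5,0,255,0,0,-4,0,255,0,0,-3,0,255,0,0,0,0,255,0,0,0,0,255,0,0,0,0]}}

```text
t: 18.2
eef_pos: [0.4949, -0.2808, 0.0173]
tool_rot: [0.0, 0.634, 0.774, -0.0]
contact_force: [-0.5, 1.0, -2.2]
gripper_width: 0.221
grasp_force: 78.5
```

Call:
{"method": "carry_out", "body": {"targets": [255,0,0,-1,0,255,0,0,0,0,200,0,0,0,0,150,0,0,0,0,100,0,0,0,0,50,0,0,0,0,0,0,0,0,0,0,0,0,0,0,0,0,0,0,0,0,0,0,0,0,0,0,0,5,0,0,0,0,15,0,0,0,0,40,0,0,0,0,40,0,0,0,0,40,0,0,0,0,40,0,0,0,0,0,0]}}

```text
t: 19.9
eef_pos: [0.4977, -0.283, 0.203]
tool_rot: [0.005, 0.634, 0.773, 0.002]
contact_force: [0.6, -0.1, 0.1]
gripper_width: 1.0
grasp_force: 0.0
```

```bash
python3 - <<'E'
from h import *
o=bot.get_obs(); print(o['eef_pos'],o['gripper_width'],o['t'])
s=shot('scene'); save(s,'end.png')
E
```

```text
[ 0.49766028 -0.28299712  0.20302672] 1.0001596072782803 19.9
```

View pics/end.png

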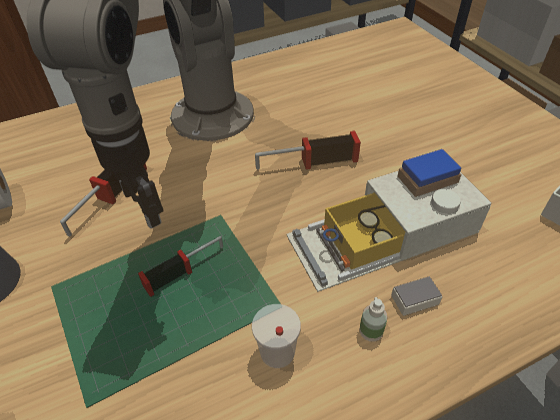

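The hook lies flat on the mat around (185,263), the tray is against the bumpers at (340,240), and the bottle, tumbler and box haven't moved.

```bash
python3 -c "
from station import bot
print(bot.hand_in())"
```

```text
the job is handed in; nothing more can be done
None
```

I handed the job in at about 20 s with no verdict shown: I pulled the tray onto the bumpers at about 10–11 N, held it over half a second and eased off. In the last picture it rests against them and the hook lies released on its base on the mat.

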